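Unlock and engage the dust-extraction selector on the workbench

ROBOT

A 6-joint arm with a two-finger parallel gripper is mounted at the origin on the work surface. World frame = base frame: x ahead of the robot, y to its left, z up, the work surface at z = 0. Lengths are in mm, angles in rad, forces in N, time in s.
With the tool pointing down it reaches from about 350 to 975 mm from the base axis. Payload 7.1 kg.
Tool frame: the origin (TCP) lies at the very end of the fingers, on their centre line; the grasp point (between the pads) lies 19 mm behind it; y points along the fingers, x is the direction in which the jaws open and shut, and the axes are right-handed (so a half turn about y gives the same grasp; the last joint's range is limited). The gripper opens to 88 mm and grips with 3 to 60 N. Pads are 20 mm wide; open, the fingers measure 115 mm over their backs; the gripper's body (75 mm by 178 mm) begins 61 mm behind the grasp point.
Start: joints at [-1.36, 0.423, 1.63, -0, 1.089, -0.019], TCP at [142.384, -608.549, 188.075] pointing down, gripper open.
Joint ranges: [-3, 3], [-0.9, 2.11], [0.09, 2.58], [-1.31, 4.45], [0.11, 2.69], [-2.54, 2.54]. Speed limits (rad/s): [2.39, 2.39, 3.01, 3.14, 3.14, 3.14].

INTERFACE

Orientations are given as a unit quaternion [w, x, y, z].
In Python, from rig import * gives the robot as it stands. The module is installed in compiled form; this text tells all that it offers.
- The arm moves only by the tool move_arm, never from a script. Its argument "increments" is one flat list of numbers, 7 for each row, row after row: the finger opening in mm, from 0 to 87.8, then the shift along the tool's x, y, z in mm, then the turn, a rotation vector about the tool's x, y, z in rad. A call has 1 to 20 rows; each row is the pose to reach, as a shift and turn from the pose commanded when the call began, along the tool's axes at that moment; what a row does not reach only later rows make up. A row lasts 1/8 s, in which the tool goes at most 62.5 mm and 10.7 degrees, less where a joint would pass 70% of its speed; a pose out of reach is approached as far as the arm can. A call with a gripper value outside its range is refused whole. The fingers move at their own pace and stop on an object; the grip force is fixed at half the most. Time passes only in rows, so rows that repeat a pose let the fingers close. It gives the time, the measured TCP pose, the force and the opening at its end, in the units of the state.
- read_state(): the state, without advancing time (a new reading comes with each control period).
- read_camera(name): name is "side" or "top"; returns a dict with "img" (384x512x3 uint8, blue, green, red), "z_map" (384x512 float32, mm along the optical axis (not along the pixel's ray), 0 where there is no reading), "vfov" (degrees; the focal length in pixels is half the picture's height over the tangent of half this angle, whatever the lens; pixels are square), "cx", "cy" (the principal point, pixels), "world_from_camera" (4x4, takes a point from camera to world coordinates). Camera axes: x right, y down, z forward; pixel columns grow to the right and rows downward; lengths in mm; the calibration is good to about 2 mm. A picture is of the moment at which its call begins.
- finish_job(): hands the job in, once; it reports no verdict.
The state is a dict: "clock": time; "qpos": joint angles; "dq": joint speeds; "joint_torque": joint torques, N m; "tcp_pos": TCP position; "eef_rot": TCP orientation; "wrist_force": force on the tool from outside, world axes, zero at the start; "ft_torque": the same for the moment, N m; "opening": finger opening in mm.
Only numpy, scipy, OpenCV 4.12 (cv2) and the standard library are available. Lean on these libraries where they do the work, as an engineer would, in place of code of your own. Each camera call takes 0.05 s, during which the arm holds its last target.

TASK

Make the dust-extraction box with the yellow top ready for use: first turn its red isolator handle clockwise all the way to its stop, which draws the steel bolt out of the selector disc, then turn the black selector handle on the same box clockwise all the way to its stop. Leave the black dial on the blue-topped box alone.

Things in the scene. Friction and masses are not known exactly. Their poses are not given: they have to be found in the camera images.
- isolator (a joint): red isolator handle on the yellow-topped control box (box fixed to the bench, 160 x 270 mm, 62 mm high). Turns about a vertical axis: 0 = off, grows clockwise seen from above, stop at 1.30 rad = on. Stays where it is left; friction about 0.1 N m. As it turns it draws back a flat steel bolt (11 mm wide, between the two handles) that locks the selector; the bolt is clear from about 1.1 rad. At the start it stands between 0 and 0.2 rad.
- selector (a joint): black selector handle over a notched aluminium disc on the same yellow-topped box, 130 mm from the isolator. Vertical axis: 0 = off (also its start), grows clockwise seen from above, stop at 1.05 rad = on. Locked by the bolt (some 0.1 rad of play) until the isolator is on; once turned, it keeps the isolator from going back. Stays where it is left; friction about 0.08 N m.
- isolator_grip (a point): grip point of the red isolator handle, on its turning axis, 106 mm above the bench and 12 mm below the handle's top. The handle is an upright bar 56 mm long, 14 mm thick, 36 mm high, centred on the axis; x axis along the bar's length, y across its thickness, z up; turns with the handle. The white line on top marks the bar's -x end. A 28 mm radius red disc lies directly below the bar.
- selector_grip (a point): grip point of the black selector handle, on its turning axis, 106 mm above the bench and 12 mm below the handle's top. Both handles' white ends point at a white dot when off, a green dot when on. Same 56 x 14 x 36 mm upright bar as the isolator's and the same axes: x along the bar, y across it, z up; turns with the handle. The notched disc, 74 mm wide, lies 10 mm below the bar.
- speed_pointer (a point): bystander to leave alone: end of the pointer of the black dial on the separate blue-topped box (130 x 130 mm, 62 mm high, fixed), 26 mm from the dial's turning axis and 110 mm above the bench. It turns easily.

How it is judged:
By the outcome, as a careful person would: the job done as asked, in the order asked, and still so for the second after the job is handed in, with the robot touching nothing.
It also fails if it takes over 48 s, if anything falls off the work surface, if the arm or the gripper's body presses on something with over 40 N, if the wrist force passes 120 N, or if a joint passes its speed limit or range.

## Working session

There is one attempt and no reset: what is moved stays moved. The work goes in short steps, Python scripts to look and compute and a tool call to move; the robot and the scene stay as the last step left them, time stands still between calls to the robot, and variables do not carry over. Pictures are saved under pics/ and viewed, and the job is handed in when it is done.

Besides the shell and the picture viewer there is one more tool, called after ">>>" by a JSON object that holds its "op" and its "data", one argument or row to a line. move_arm: Moves the arm, as the interface text tells. Its arguments: {"type":"object","properties":{"increments":{"type":"array"}},"required":["increments"]}

```bash
mkdir -p pics
cat > h.py <<'E'
from rig import *
import numpy as np, cv2
def grab(n,tag):
    c=read_camera(n); cv2.imwrite(f'pics/{tag}.png',c['img']); np.savez(f'{tag}.npz',**c); return c
def load(tag): return dict(np.load(f'{tag}.npz'))
def px(c,u,v,Z=None,zw=None):
    f=192/np.tan(np.radians(float(c['vfov']))/2); T=c['world_from_camera']
    d=np.array([(u-c['cx'])/f,(v-c['cy'])/f,1.])
    if zw is not None:
        w=T[:3,:3]@d; return T[:3,3]+w*(zw-T[2,3])/w[2]
    if Z is None: Z=c['z_map'][int(round(v)),int(round(u))]
    return (T@np.r_[d*Z,1])[:3]
def crop(tag,u0,v0,u1,v1,k,out):
    i=cv2.imread(f'pics/{tag}.png')[v0:v1,u0:u1]; cv2.imwrite(f'pics/{out}.png',cv2.resize(i,None,fx=k,fy=k,interpolation=cv2.INTER_CUBIC))
E
python3 - <<'E'
from h import *
for n in('top','side'):
    c=grab(n,n+'0'); print(c['vfov'],c['cx'],c['cy'],c['world_from_camera'].round(3))
print(read_state())
E
```

```text
54.520594452486534 256.8765693163153 190.02900148901006 [[ 1.80000e-02 -9.92000e-01  1.26000e-01  4.24351e+02]
 [-9.99000e-01 -2.10000e-02 -2.80000e-02  1.14250e+01]
 [ 3.00000e-02 -1.26000e-01 -9.92000e-01  9.50333e+02]
 [ 0.00000e+00  0.00000e+00  0.00000e+00  1.00000e+00]]
54.87550418672136 254.2361425190528 195.02873719133513 [[ 9.99000e-01 -2.00000e-03  3.30000e-02  5.13440e+02]
 [-2.80000e-02 -6.14000e-01  7.89000e-01 -5.61491e+02]
 [ 1.90000e-02 -7.89000e-01 -6.14000e-01  5.44979e+02]
 [ 0.00000e+00  0.00000e+00  0.00000e+00  1.00000e+00]]
{'clock': 0.1, 'qpos': array([-1.35999723e+00,  4.23787837e-01,  1.63062036e+00, -3.11606357e-05,
        1.08860463e+00, -1.90319795e-02]), 'dq': array([ 0.00103484, -0.00127688, -0.00201685,  0.00012409,  0.00076008,
        0.00089493]), 'joint_torque': array([ 4.07977295e-04, -5.45608485e+01, -2.74325877e+01,  6.45504682e-02,
        1.87565287e-02, -4.13737166e-05]), 'tcp_pos': array([ 142.26154655, -608.01527727,  187.36218371]), 'eef_rot': array([ 0.55434856, -0.55372477,  0.43976033, -0.43897312]), 'wrist_force': array([-0.55853072, -0.00540226, -0.46197887]), 'ft_torque': array([-0.05662066,  0.00448033,  0.01348596]), 'opening': 87.31101577827631}
```

View pics/top0.png

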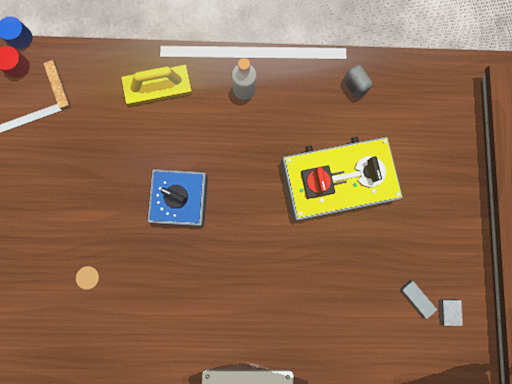

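View pics/side0.png

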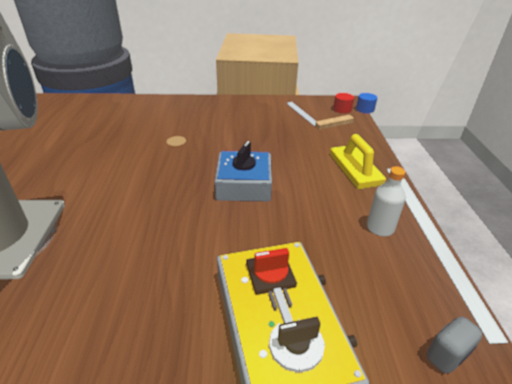

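The top view shows the yellow box around px (342,178), with the red handle at (318,181) and the black one at (373,170). The blue box is at (178,197). I'll enlarge the yellow box next.

Run:
```python
from h import *
crop('top0',275,130,410,228,6 if 0 else 5,'topc')
crop('side0',205,230,375,384,4,'sidec')
```

```text
(no output)
```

View pics/topc.png

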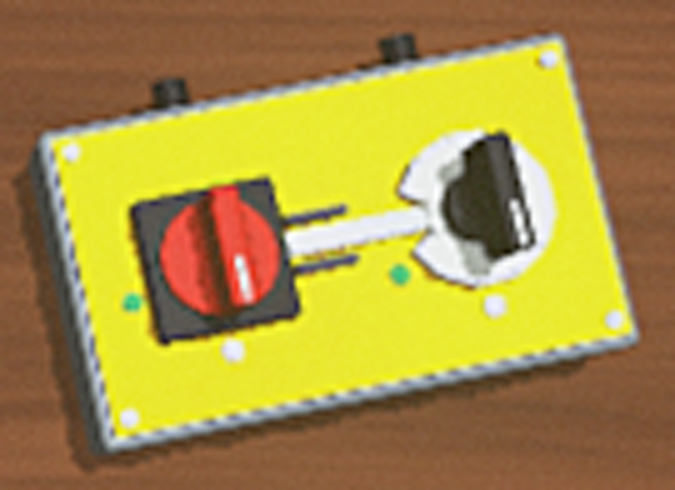

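View pics/sidec.png

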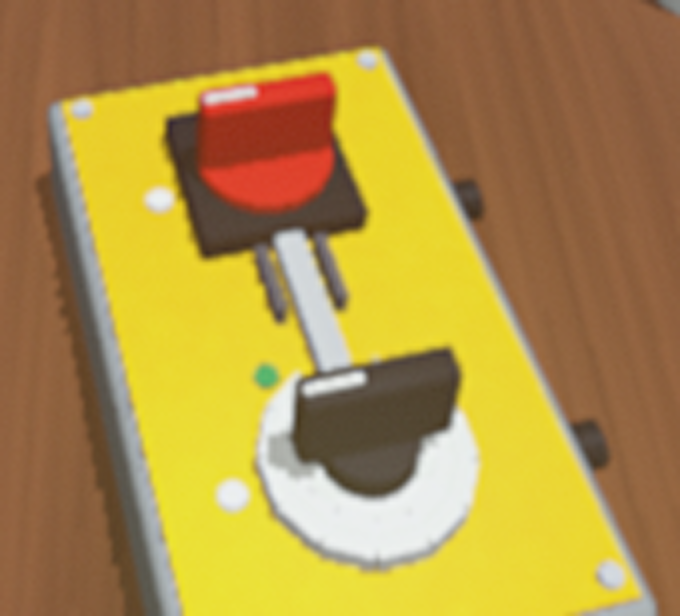

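Run:
```python
from h import *
t=load('top0'); s=load('side0')
T=lambda a,b,z:px(t,275+(a+.5)/5-.5,130+(b+.5)/5-.5,zw=z)
S=lambda a,b,z:px(s,205+(a+.5)/4-.5,230+(b+.5)/4-.5,zw=z)
P=lambda *l:[print(n,v.round(1)) for n,v in l]
P(*[('scr',T(a,b,63)) for a,b in[(70,152),(548,58),(615,320),(128,418)]])
P(*[('scrS',S(a,b,63)) for a,b in[(82,108),(368,60),(610,575)]])
print('red top'); 
R=[T(a,b,118) for a,b in[(213,188),(238,185),(258,300),(236,305)]];P(*[('',x) for x in R]);print(np.mean(R,0))
print('blk top');R=[T(a,b,118) for a,b in[(487,137),(508,132),(537,240),(515,250)]];P(*[('',x) for x in R]);print(np.mean(R,0))
print('S red');R=[S(a,b,118) for a,b in[(200,100),(203,92),(333,74),(333,86)]];P(*[('',x) for x in R]);print(np.mean(R,0))
print('S blk');R=[S(a,b,118) for a,b in[(298,395),(302,378),(452,348),(458,364)]];P(*[('',x) for x in R]);print(np.mean(R,0))
P(*[(n,T(*q,63)) for n,q in dict(wr=(233,350),gr=(133,302),wb=(495,305),gb=(400,273)).items()])
# depth check
for u,v in[(322,181),(377,168),(300,200)]: print(px(t,u,v).round(1))
```

```text
scr [612.5 -89.1  63. ]
scr [ 665.4 -325.4   63. ]
scr [ 535.8 -354.9   63. ]
scr [ 483.6 -117.8   63. ]
scrS [ 484. -117.   63.]
scrS [612.7 -89.1  63. ]
scrS [ 664.8 -325.2   63. ]
red top
 [ 585.7 -148.4  118. ]
 [ 587.3 -159.9  118. ]
 [ 534.6 -168.8  118. ]
 [ 532.1 -158.7  118. ]
[ 559.90105331 -158.96059405  118.        ]
blk top
 [ 612.5 -275.2  118. ]
 [ 615.1 -285.   118. ]
 [ 565.  -297.2  118. ]
 [ 560.1 -286.9  118. ]
[ 588.16526748 -286.07661341  118.        ]
S red
 [ 533.1 -164.   118. ]
 [ 534.4 -159.8  118. ]
 [ 586.5 -150.6  118. ]
 [ 585.8 -157.1  118. ]
[ 559.97498278 -157.90803244  118.        ]
S blk
 [ 561.  -292.4  118. ]
 [ 562.8 -286.3  118. ]
 [ 613.6 -275.9  118. ]
 [ 614.6 -281.9  118. ]
[ 588.01967404 -284.09437795  118.        ]
wr [ 517.3 -168.4   63. ]
gr [ 539.6 -120.1   63. ]
wb [ 541.9 -296.2   63. ]
gb [ 556.6 -250.1   63. ]
[ 554.3 -159.6  116.5]
[ 586.7 -285.5  119.9]
[ 515.2 -117.1   63.8]
```

```bash
cat >> h.py <<'E'
from scipy.spatial.transform import Rotation as R
def Rt(q=None):
    q=read_state()['eef_rot'] if q is None else q
    return R.from_quat(np.r_[q[1:],q[0]])
E
python3 - <<'E'
from h import *
st=read_state(); r=Rt(); print(r.as_matrix().round(3)); p=st['tcp_pos']
print('yaw x',np.arctan2(*r.as_matrix()[[1,0],0]))
M=r.as_matrix()
for z in (190,87): print(M.T@(np.array([560,-158.4,z])-p))
print('bar white dir yaw', np.arctan2(-9.7,-53), 'blk',np.arctan2(-12,-51))
E
```

```text
[[ 0.228 -0.     0.974]
 [-0.974  0.001  0.228]
 [-0.001 -1.    -0.   ]]
yaw x -1.3409507820720137
[-342.62236      -2.15142732  509.18715706]
[-342.47605489  100.84846877  509.18721424]
bar white dir yaw -2.9605771357280366 blk -2.9105019863938963
```

>>> {"op": "move_arm", "data": {
  "increments": [60, -20, 0, 30, 0, -0.1, 0, 60, -50, 0, 75, 0, -0.24, 0, 60, -80, 0, 120, 0, -0.38, 0, 60, -110, 0, 165, 0, -0.52, 0, 60, -140, 0, 210, 0, -0.66, 0, 60, -170, 0, 255, 0, -0.8, 0, 60, -200, 0, 300, 0, -0.94, 0, 60, -230, 0, 345, 0, -1.08, 0, 60, -260, 0, 388, 0, -1.22, 0, 60, -290, 0, 431, 0, -1.36, 0, 60, -315, 0, 470, 0, -1.48, 0, 60, -335, 0, 498, 0, -1.53, 0, 60, -342, 0, 509, 0, -1.54, 0, 60, -342, 0, 509, 0, -1.54, 0]
}}

```text
clock: 1.85
tcp_pos: [559.9, -159.5, 187.7]
eef_rot: [0.704, -0.704, -0.07, 0.071]
wrist_force: [0.0, -0.6, -0.3]
opening: 60.5
```

>>> {"op": "move_arm", "data": {
  "increments": [60, 0, 0, 0, 0, -0.1, 0, 60, 0, 0, 0, 0, -0.25, 0, 60, 0, 0, 0, 0, -0.4, 0, 60, 0, 0, 0, 0, -0.55, 0, 60, 0, 0, 0, 0, -0.7, 0, 60, 0, 0, 0, 0, -0.85, 0, 60, 0, 0, 0, 0, -1.0, 0, 60, 0, 0, 0, 0, -1.15, 0, 60, 0, 0, 0, 0, -1.3, 0, 60, 0, 0, 0, 0, -1.43, 0, 60, 0, 0, 0, 0, -1.52, 0, 60, 0, 0, 0, 0, -1.55, 0, 60, 0, 0, 0, 0, -1.55, 0, 60, 0, 0, 0, 0, -1.55, 0]
}}

```text
clock: 3.6
tcp_pos: [559.9, -159.9, 188.1]
eef_rot: [0.454, -0.454, -0.542, 0.542]
wrist_force: [0.0, 0.7, 0.8]
opening: 59.8
```

```bash
cat >> h.py <<'E'
def rel(x,y,z,yaw):
    st=read_state(); M=Rt().as_matrix(); p=st['tcp_pos']; yw=np.arctan2(M[1,0],M[0,0])
    print('clk',st['clock'],'tcp',p.round(1),'yaw',yw.round(4),'q',st['qpos'].round(3),'ydir',M[:,1].round(3))
    print('shift',(M.T@(np.array([x,y,z])-p)).round(1),'turn y',-(yaw-yw),'F',st['wrist_force'].round(1),st['ft_torque'].round(3),'open',st['opening'])
E
python3 -c "
from h import *
rel(560,-158.4,88,1.752)"
```

```text
clk 3.6 tcp [ 559.9 -159.9  188.1] yaw 1.7473 q [-0.299  0.361  1.727 -0.     1.054 -2.046] ydir [-0. -0. -1.]
shift [  1.5 100.1  -0.4] turn y -0.00465290037031818 F [0.  0.7 0.8] [ 0.051 -0.152  0.039] open 59.75342782736635
```

>>> {"op": "move_arm", "data": {
  "increments": [60, 1.5, 15, -0.5, 0, 0, 0, 60, 1.5, 40, -0.5, 0, 0, 0, 60, 1.5, 65, -0.5, 0, 0, 0, 60, 1.5, 85, -0.5, 0, 0, 0, 60, 1.5, 96, -0.5, 0, 0, 0, 60, 1.5, 100, -0.5, 0, 0, 0, 60, 1.5, 100, -0.5, 0, 0, 0, 60, 1.5, 100, -0.5, 0, 0, 0]
}}

```text
clock: 4.6
tcp_pos: [560.9, -158.2, 88.8]
eef_rot: [-0.453, 0.454, 0.543, -0.542]
wrist_force: [-0.6, 0.4, 1.1]
opening: 60.2
```

Run:
```python
from h import *
rel(560,-158.4,88,1.752)
grab('side','side1'); crop('side1',205,180,375,334,4,'side1c')
```

```text
clk 4.6 tcp [ 560.9 -158.2   88.8] yaw 1.749 q [-0.295  0.492  1.792 -0.     0.857 -2.044] ydir [ 0.001 -0.    -1.   ]
shift [-0.1  0.8  0.9] turn y -0.0029834248417086595 F [-0.6  0.4  1.1] [ 0.035 -0.146  0.01 ] open 60.20616749084269
```

View pics/side1c.png

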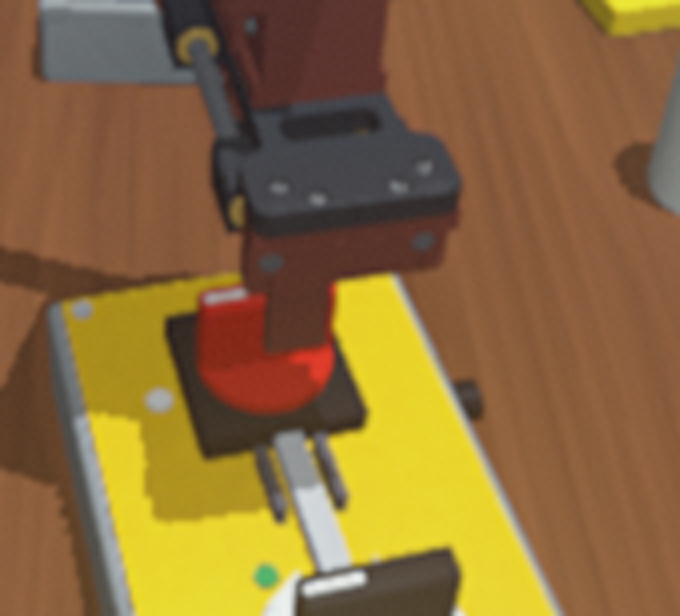

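The fingers straddle the red bar, with the near finger at about crop (300,310) and roughly centred. I'll close now.

>>> {"op": "move_arm", "data": {
  "increments": [5, 0, 0, 0, 0, 0, 0, 5, 0, 0, 0, 0, 0, 0, 5, 0, 0, 0, 0, 0, 0, 5, 0, 0, 0, 0, 0, 0, 5, 0, 0, 0, 0, 0, 0, 5, 0, 0, 0, 0, 0, 0]
}}

```text
clock: 5.4
tcp_pos: [560.3, -158.0, 88.1]
eef_rot: [0.454, -0.454, -0.542, 0.542]
wrist_force: [-0.6, -0.0, 0.5]
opening: 6.3
```

Run:
```python
from h import *
rel(560,-158.4,88,1.752)
grab('side','side2'); crop('side2',205,180,375,334,4,'side2c')
c=grab('top','top2'); crop('top2',275,130,410,228,5,'top2c')
```

```text
clk 5.4 tcp [ 560.3 -158.    88.1] yaw 1.749 q [-0.295  0.493  1.792  0.     0.857 -2.044] ydir [-0.  0. -1.]
shift [-0.3  0.1  0.4] turn y -0.003044728690450027 F [-0.6 -0.   0.5] [ 0.084 -0.131 -0.005] open 6.274730401071962
```

View pics/side2c.png

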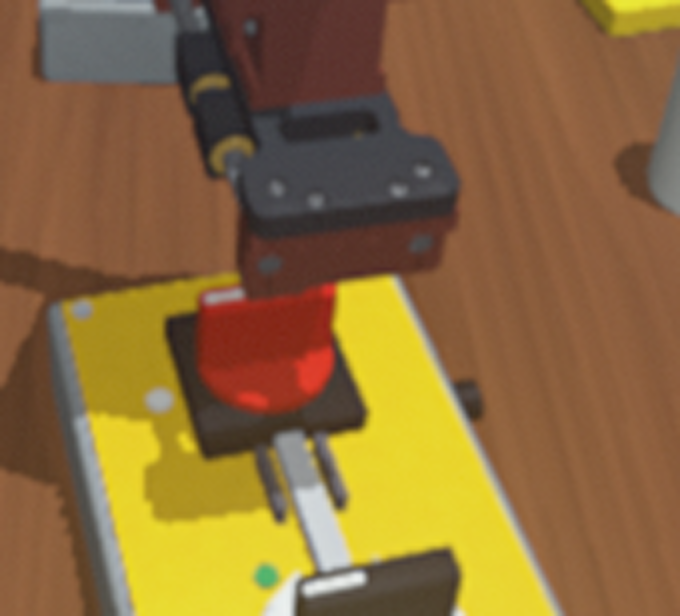

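View pics/top2c.png

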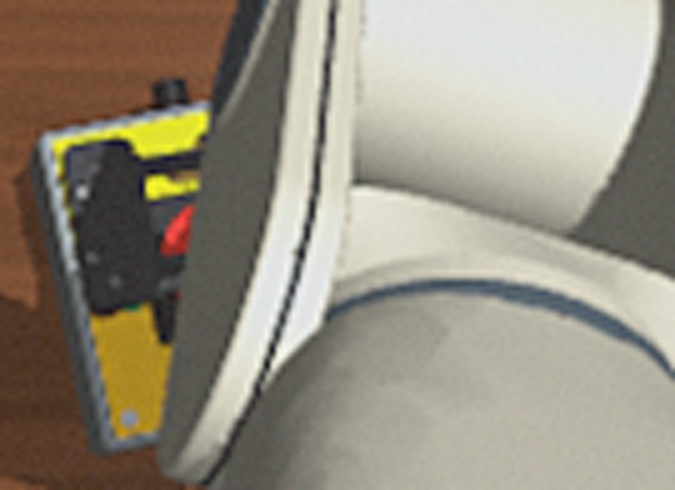

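Run:
```python
from h import *
a=cv2.imread('pics/side1.png')[60:300,160:360];b=cv2.imread('pics/side2.png')[60:300,160:360]
cv2.imwrite('pics/cmp.png',cv2.resize(np.hstack([a,b]),None,fx=2,fy=2,interpolation=cv2.INTER_CUBIC))
for n in('side1','side2'):
    c=load(n); print(n)
    for v in range(225,285,4):
        print(v,[tuple(px(c,u,v).round(0).astype(int)) for u in (262,280,290)])
```

```text
side1
225 [(np.int64(539), np.int64(-215), np.int64(227)), (np.int64(559), np.int64(-235), np.int64(246)), (np.int64(571), np.int64(-236), np.int64(247))]
229 [(np.int64(539), np.int64(-218), np.int64(223)), (np.int64(559), np.int64(-241), np.int64(245)), (np.int64(570), np.int64(-242), np.int64(245))]
233 [(np.int64(539), np.int64(-219), np.int64(217)), (np.int64(558), np.int64(-248), np.int64(245)), (np.int64(570), np.int64(-245), np.int64(242))]
237 [(np.int64(539), np.int64(-219), np.int64(210)), (np.int64(558), np.int64(-248), np.int64(238)), (np.int64(571), np.int64(-246), np.int64(236))]
241 [(np.int64(555), np.int64(-14), np.int64(-2)), (np.int64(559), np.int64(-247), np.int64(230)), (np.int64(572), np.int64(-243), np.int64(227))]
245 [(np.int64(555), np.int64(-27), np.int64(-1)), (np.int64(560), np.int64(-240), np.int64(217)), (np.int64(573), np.int64(-236), np.int64(213))]
249 [(np.int64(550), np.int64(-96), np.int64(59)), (np.int64(561), np.int64(-239), np.int64(208)), (np.int64(574), np.int64(-237), np.int64(206))]
253 [(np.int64(545), np.int64(-162), np.int64(119)), (np.
[... 2623 characters left out ...]
(-168), np.int64(99)), (np.int64(575), np.int64(-162), np.int64(91)), (np.int64(596), np.int64(-136), np.int64(62))]
269 [(np.int64(545), np.int64(-169), np.int64(90)), (np.int64(575), np.int64(-162), np.int64(81)), (np.int64(593), np.int64(-156), np.int64(75))]
273 [(np.int64(546), np.int64(-168), np.int64(80)), (np.int64(575), np.int64(-170), np.int64(81)), (np.int64(592), np.int64(-166), np.int64(76))]
277 [(np.int64(545), np.int64(-176), np.int64(79)), (np.int64(574), np.int64(-178), np.int64(81)), (np.int64(591), np.int64(-173), np.int64(74))]
281 [(np.int64(545), np.int64(-182), np.int64(76)), (np.int64(574), np.int64(-183), np.int64(78)), (np.int64(590), np.int64(-180), np.int64(74))]
```

View pics/cmp.png

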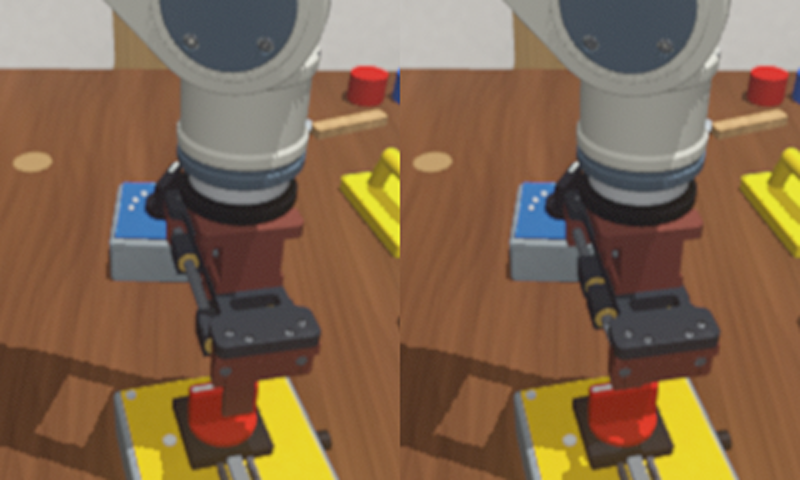

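The opening went to 6.3 mm, less than the 14 mm bar, so nothing was gripped. The depth image puts the finger tips at z≈126, above the bar top at 118, while the reported TCP is z=88. The real finger end therefore seems to be about 38 mm behind the reported TCP. I'll trust the camera, reopen, lower the tool partway and measure again.

>>> {"op": "move_arm", "data": {
  "increments": [60, 0, 0, 0, 0, 0, 0, 60, 0, 0, 0, 0, 0, 0, 60, 0, 0, 0, 0, 0, 0, 60, 0, 0, 0, 0, 0, 0, 60, 0, 0, 0, 0, 0, 0, 60, 0, 6, 0, 0, 0, 0, 60, 0, 14, 0, 0, 0, 0, 60, 0, 22, 0, 0, 0, 0, 60, 0, 27, 0, 0, 0, 0, 60, 0, 28, 0, 0, 0, 0, 60, 0, 28, 0, 0, 0, 0]
}}

```text
clock: 6.88
tcp_pos: [560.4, -158.0, 60.1]
eef_rot: [-0.454, 0.454, 0.543, -0.542]
wrist_force: [-1.0, -1.0, -0.5]
opening: 60.0
```

Run:
```python
from h import *
rel(560,-158.4,60,1.752)
c=grab('side','side3'); crop('side3',205,180,375,334,4,'side3c')
for v in range(260,290,2):
    print(v,[px(c,u,v).round(0).astype(int).tolist() for u in (274,279,284)])
```

```text
clk 6.875 tcp [ 560.4 -158.    60.1] yaw 1.749 q [-0.295  0.535  1.804  0.     0.803 -2.044] ydir [ 0.  0. -1.]
shift [-0.3  0.1  0.5] turn y -0.0030089573862610575 F [-1.  -1.  -0.5] [ 0.082 -0.125  0.002] open 60.03920429961502
260 [[554, -240, 189], [561, -240, 189], [568, -238, 187]]
262 [[513, -561, 545], [561, -239, 184], [568, -238, 183]]
264 [[555, -240, 182], [561, -239, 181], [568, -237, 179]]
266 [[555, -239, 177], [562, -240, 178], [568, -239, 176]]
268 [[555, -242, 176], [568, -197, 125], [576, -195, 122]]
270 [[561, -197, 121], [568, -197, 120], [576, -195, 117]]
272 [[561, -197, 116], [569, -195, 114], [577, -194, 112]]
274 [[561, -197, 111], [569, -195, 108], [577, -193, 106]]
276 [[562, -197, 106], [569, -196, 105], [577, -195, 103]]
278 [[562, -196, 100], [570, -196, 100], [578, -195, 99]]
280 [[562, -197, 96], [572, -184, 81], [581, -178, 74]]
282 [[564, -186, 79], [572, -183, 75], [580, -184, 75]]
284 [[564, -187, 75], [572, -187, 75], [580, -188, 75]]
286 [[564, -192, 76], [572, -189, 73], [580, -188, 72]]
288 [[564, -193, 73], [572, -193, 72], [580, -190, 68]]
```

View pics/side3c.png

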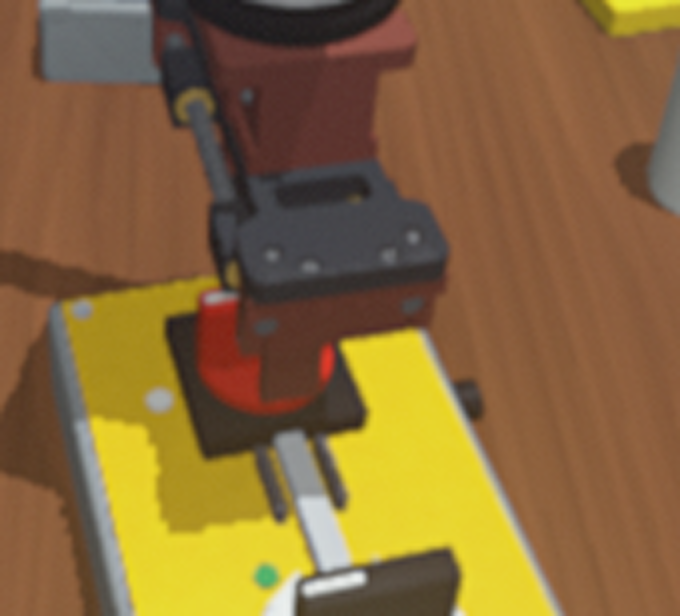

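The tips are now at z≈97 (reported 60), which confirms an offset of about 37 mm. I'll go 8 mm lower and close.

>>> {"op": "move_arm", "data": {
  "increments": [60, 0, 4, 0.5, 0, 0, 0, 60, 0, 8, 0.5, 0, 0, 0, 5, 0, 8, 0.5, 0, 0, 0, 5, 0, 8, 0.5, 0, 0, 0, 5, 0, 8, 0.5, 0, 0, 0, 5, 0, 8, 0.5, 0, 0, 0, 5, 0, 8, 0.5, 0, 0, 0, 5, 0, 8, 0.5, 0, 0, 0]
}}

```text
clock: 7.92
tcp_pos: [560.1, -158.8, 52.2]
eef_rot: [0.453, -0.454, -0.542, 0.543]
wrist_force: [0.7, -4.8, -0.3]
opening: 13.6
```

Run:
```python
from h import *
rel(560,-158.4,52,1.752)
```

```text
clk 7.925 tcp [ 560.1 -158.8   52.2] yaw 1.7491 q [-2.960e-01  5.470e-01  1.807e+00 -1.000e-03  7.870e-01 -2.045e+00] ydir [ 0.001 -0.001 -1.   ]
shift [0.5 0.2 0.1] turn y -0.002863733982953809 F [ 0.7 -4.8 -0.3] [-0.705 -0.192 -0.01 ] open 13.649036460244952
```

Gripped at 13.6 mm. Now I'll turn it clockwise, which is positive about tool y.

>>> {"op": "move_arm", "data": {
  "increments": [5, 0, 0, 0, 0, 0.05, 0, 5, 0, 0, 0, 0, 0.13, 0, 5, 0, 0, 0, 0, 0.22, 0, 5, 0, 0, 0, 0, 0.32, 0, 5, 0, 0, 0, 0, 0.42, 0, 5, 0, 0, 0, 0, 0.52, 0, 5, 0, 0, 0, 0, 0.62, 0, 5, 0, 0, 0, 0, 0.72, 0, 5, 0, 0, 0, 0, 0.82, 0, 5, 0, 0, 0, 0, 0.92, 0, 5, 0, 0, 0, 0, 1.02, 0, 5, 0, 0, 0, 0, 1.1, 0, 5, 0, 0, 0, 0, 1.16, 0, 5, 0, 0, 0, 0, 1.2, 0, 5, 0, 0, 0, 0, 1.2, 0]
}}

```text
clock: 9.8
tcp_pos: [560.2, -158.7, 52.2]
eef_rot: [-0.68, 0.681, 0.192, -0.192]
wrist_force: [0.5, -5.4, -0.8]
opening: 13.7
```

Run:
```python
from h import *
rel(560,-158.4,52,1.752-1.26)
c=grab('side','side4'); crop('side4',205,180,375,334,4,'side4c')
```

```text
clk 9.8 tcp [ 560.2 -158.7   52.2] yaw 0.5492 q [-2.960e-01  5.470e-01  1.807e+00 -1.000e-03  7.870e-01 -8.450e-01] ydir [ 0.001 -0.001 -1.   ]
shift [-0.   0.2  0.4] turn y 0.057248557145384904 F [ 0.5 -5.4 -0.8] [-0.912 -0.324 -0.068] open 13.73364344743244
```

View pics/side4c.png

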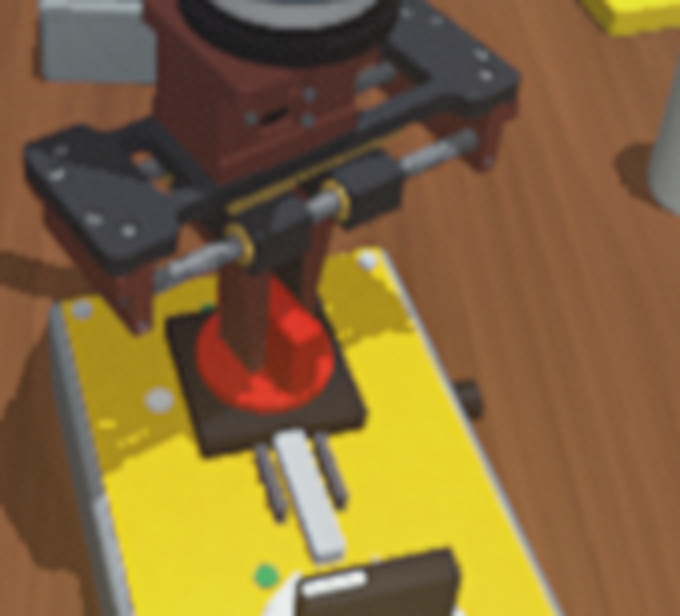

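The handle has turned and the bolt is drawing back; its end is at crop (328,555). I'll go on to the stop in small increments.

>>> {"op": "move_arm", "data": {
  "increments": [5, 0, 0, 0, 0, 0.02, 0, 5, 0, 0, 0, 0, 0.04, 0, 5, 0, 0, 0, 0, 0.06, 0, 5, 0, 0, 0, 0, 0.08, 0, 5, 0, 0, 0, 0, 0.08, 0]
}}

```text
clock: 10.48
tcp_pos: [560.2, -158.7, 52.2]
eef_rot: [-0.687, 0.688, 0.165, -0.165]
wrist_force: [1.0, -5.4, -0.6]
opening: 13.7
```

Run:
```python
from h import *
rel(560,-158.4,52,1.752-1.26)
```

```text
clk 10.475 tcp [ 560.2 -158.7   52.2] yaw 0.4708 q [-2.960e-01  5.470e-01  1.807e+00 -1.000e-03  7.870e-01 -7.660e-01] ydir [ 0.001 -0.001 -1.   ]
shift [-0.1  0.2  0.3] turn y -0.02120812472600786 F [ 1.  -5.4 -0.6] [-0.889 -0.383  0.424] open 13.748920894822723
```

>>> {"op": "move_arm", "data": {
  "increments": [5, 0, 0, 0, 0, 0.02, 0, 5, 0, 0, 0, 0, 0.04, 0, 5, 0, 0, 0, 0, 0.06, 0, 5, 0, 0, 0, 0, 0.06, 0]
}}

```text
clock: 10.98
tcp_pos: [560.1, -158.5, 52.2]
eef_rot: [-0.692, 0.693, 0.144, -0.144]
wrist_force: [-0.1, -4.3, 0.1]
opening: 15.0
```

Run:
```python
from h import *
rel(560,-158.4,52,1.752-1.26)
```

```text
clk 10.975 tcp [ 560.1 -158.5   52.2] yaw 0.4109 q [-2.960e-01  5.470e-01  1.807e+00 -1.000e-03  7.870e-01 -7.060e-01] ydir [ 0.001 -0.001 -1.   ]
shift [-0.1  0.2  0.1] turn y -0.08114046364137684 F [-0.1 -4.3  0.1] [-0.888 -0.285  0.816] open 14.97238475258214
```

The torque rose to 0.8 N m and the pads spread to 15 mm, so the isolator is at its stop. I'll ease off to realign, release and lift.

>>> {"op": "move_arm", "data": {
  "increments": [5, 0, 0, 0, 0, -0.03, 0, 5, 0, 0, 0, 0, -0.05, 0, 5, 0, 0, 0, 0, -0.05, 0, 60, 0, 0, 0, 0, -0.05, 0, 60, 0, 0, 0, 0, -0.05, 0, 60, 0, 0, 0, 0, -0.05, 0, 60, 0, 0, 0, 0, -0.05, 0, 60, 0, -10, 0, 0, -0.05, 0, 60, 0, -35, 0, 0, -0.05, 0, 60, 0, -65, 0, 0, -0.05, 0, 60, 0, -90, 0, 0, -0.05, 0, 60, 0, -100, 0, 0, -0.05, 0, 60, 0, -100, 0, 0, -0.05, 0]
}}

```text
clock: 12.6
tcp_pos: [560.2, -158.2, 152.7]
eef_rot: [-0.688, 0.689, 0.161, -0.16]
wrist_force: [0.2, -0.4, 0.1]
opening: 59.9
```

Run:
```python
from h import *
rel(588.1,-285.1,152,1.792)
c=grab('side','side5'); crop('side5',205,230,375,384,4,'side5c')
```

```text
clk 12.6 tcp [ 560.2 -158.2  152.7] yaw 0.459 q [-0.296  0.403  1.755  0.     0.982 -0.755] ydir [ 0.001 -0.    -1.   ]
shift [ -31.2    0.8 -126.1] turn y -1.3330302613042277 F [ 0.2 -0.4  0.1] [-0.051 -0.088 -0.003] open 59.88543932016288
```

View pics/side5c.png

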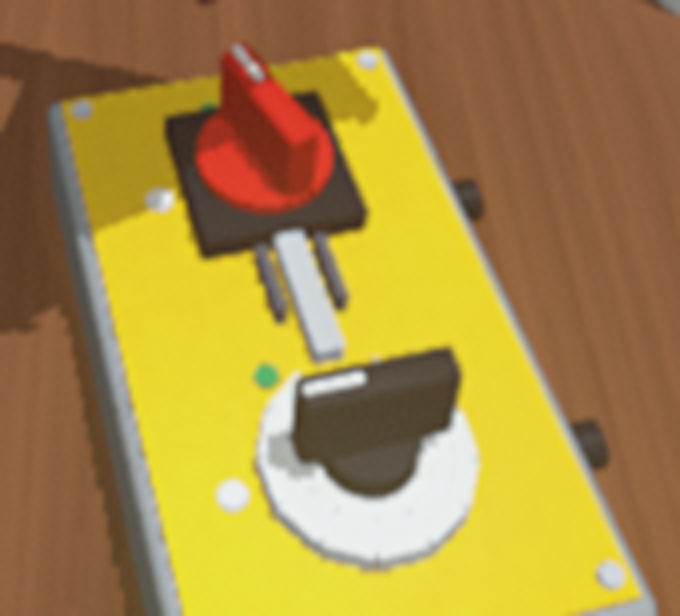

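Run:
```python
from h import *
s=load('side5'); S=lambda a,b:px(s,205+(a+.5)/4-.5,230+(b+.5)/4-.5,zw=118)
# top face corners
A=(S(226,54)+S(246,44))/2; B=(S(290,142)+S(316,130))/2
d=A-B; print(A,B,(A+B)/2,np.hypot(*d[:2]), 'iso',-(np.arctan2(d[1],d[0])-(-2.9234+2*np.pi)))
```

```text
[ 548.52737434 -136.34873607  118.        ] [ 571.83078852 -182.89627866  118.        ] [ 560.17908143 -159.62250737  118.        ] 52.054998163379246 iso 1.3248320367816309
```

>>> {"op": "move_arm", "data": {
  "increments": [60, -4, 0, -15, 0, -0.1, 0, 60, -8, 0, -34, 0, -0.24, 0, 60, -13, 0, -53, 0, -0.38, 0, 60, -18, 0, -72, 0, -0.54, 0, 60, -22, 0, -90, 0, -0.7, 0, 60, -26, 0, -106, 0, -0.86, 0, 60, -29, 0, -118, 0, -1.02, 0, 60, -31, 0, -126, 0, -1.18, 0, 60, -31, 0, -126, 0, -1.29, 0, 60, -31, 0, -126, 0, -1.33, 0, 60, -31, 0, -126, 0, -1.33, 0, 60, -31, 0, -126, 0, -1.33, 0]
}}

```text
clock: 14.15
tcp_pos: [587.5, -284.6, 151.2]
eef_rot: [0.443, -0.442, -0.551, 0.551]
wrist_force: [-0.5, 0.6, 0.6]
opening: 60.2
```

Run:
```python
from h import *
rel(588.1,-285.1,52,1.792)
```

```text
clk 14.15 tcp [ 587.5 -284.6  151.2] yaw 1.7882 q [-0.469  0.505  1.591  0.     1.048 -2.258] ydir [-0.001  0.001 -1.   ]
shift [-0.7 99.2 -0.6] turn y -0.00378711550683275 F [-0.5  0.6  0.6] [ 0.068 -0.11  -0.017] open 60.16513799840377
```

The isolator reads 1.32 rad, against 1.30 nominal, and the bolt is clear. I'll lower onto the selector and grip it.

>>> {"op": "move_arm", "data": {
  "increments": [60, 0, 15, 0, 0, 0, 0, 60, 0, 40, 0, 0, 0, 0, 60, 0, 65, 0, 0, 0, 0, 60, 0, 85, 0, 0, 0, 0, 60, 0, 96, 0, 0, 0, 0, 60, 0, 99, 0, 0, 0, 0, 5, 0, 99, 0, 0, 0, 0, 5, 0, 99, 0, 0, 0, 0, 5, 0, 99, 0, 0, 0, 0, 5, 0, 99, 0, 0, 0, 0, 5, 0, 99, 0, 0, 0, 0, 5, 0, 99, 0, 0, 0, 0]
}}

```text
clock: 15.65
tcp_pos: [588.2, -285.7, 53.3]
eef_rot: [0.442, -0.443, -0.551, 0.552]
wrist_force: [-0.1, -4.7, -0.0]
opening: 13.9
```

Run:
```python
from h import *
rel(588.1,-285.1,52,1.792-1.05)
```

```text
clk 15.65 tcp [ 588.2 -285.7   53.3] yaw 1.7891 q [-4.700e-01  6.280e-01  1.639e+00 -1.000e-03  8.730e-01 -2.258e+00] ydir [ 0.001 -0.001 -1.   ]
shift [ 0.6  1.3 -0. ] turn y 1.0470857274797276 F [-0.1 -4.7 -0. ] [-0.711 -0.175 -0.002] open 13.871410546050704
```

>>> {"op": "move_arm", "data": {
  "increments": [5, 0, 0, 0, 0, 0.04, 0, 5, 0, 0, 0, 0, 0.1, 0, 5, 0, 0, 0, 0, 0.16, 0, 5, 0, 0, 0, 0, 0.2, 0, 5, 0, 0, 0, 0, 0.2, 0]
}}

```text
clock: 16.27
tcp_pos: [588.2, -285.7, 53.3]
eef_rot: [0.495, -0.496, -0.505, 0.505]
wrist_force: [1.0, -5.7, 0.1]
opening: 13.9
```

Run:
```python
from h import *
rel(588.1,-285.1,52,1.792-1.05)
```

```text
clk 16.275 tcp [ 588.2 -285.7   53.3] yaw 1.5892 q [-4.700e-01  6.280e-01  1.639e+00 -1.000e-03  8.730e-01 -2.059e+00] ydir [ 0.001 -0.001 -1.   ]
shift [0.6 1.3 0.1] turn y 0.8472337029887629 F [ 1.  -5.7  0.1] [-0.801 -0.155 -0.105] open 13.896532751915384
```

It turns freely past the play, with torque of about 0.1 N m. I'll continue to the stop.

>>> {"op": "move_arm", "data": {
  "increments": [5, 0, 0, 0, 0, 0.06, 0, 5, 0, 0, 0, 0, 0.14, 0, 5, 0, 0, 0, 0, 0.23, 0, 5, 0, 0, 0, 0, 0.32, 0, 5, 0, 0, 0, 0, 0.41, 0, 5, 0, 0, 0, 0, 0.5, 0, 5, 0, 0, 0, 0, 0.59, 0, 5, 0, 0, 0, 0, 0.67, 0, 5, 0, 0, 0, 0, 0.74, 0, 5, 0, 0, 0, 0, 0.79, 0, 5, 0, 0, 0, 0, 0.82, 0, 5, 0, 0, 0, 0, 0.85, 0, 5, 0, 0, 0, 0, 0.87, 0, 5, 0, 0, 0, 0, 0.87, 0]
}}

```text
clock: 18.02
tcp_pos: [588.3, -285.5, 53.3]
eef_rot: [-0.661, 0.662, 0.25, -0.249]
wrist_force: [0.8, -5.0, -0.4]
opening: 13.7
```

Run:
```python
from h import *
rel(588.1,-285.1,52,1.792-1.05)
```

```text
clk 18.025 tcp [ 588.3 -285.5   53.3] yaw 0.7211 q [-4.700e-01  6.280e-01  1.639e+00 -1.000e-03  8.730e-01 -1.190e+00] ydir [ 0.001 -0.001 -1.   ]
shift [0.1 1.3 0.5] turn y -0.02094131076007133 F [ 0.8 -5.  -0.4] [-0.916 -0.253  0.613] open 13.655733665415738
```

>>> {"op": "move_arm", "data": {
  "increments": [5, 0, 0, 0, 0, 0.02, 0, 5, 0, 0, 0, 0, 0.04, 0, 5, 0, 0, 0, 0, 0.05, 0, 5, 0, 0, 0, 0, 0.05, 0]
}}

```text
clock: 18.52
tcp_pos: [588.1, -285.3, 53.4]
eef_rot: [-0.667, 0.668, 0.233, -0.233]
wrist_force: [0.5, -4.9, 1.0]
opening: 14.7
```

Run:
```python
from h import *
rel(588.1,-285.1,52,1.792-1.05)
```

```text
clk 18.525 tcp [ 588.1 -285.3   53.4] yaw 0.6705 q [-4.690e-01  6.280e-01  1.639e+00 -1.000e-03  8.740e-01 -1.139e+00] ydir [ 0.001 -0.001 -1.   ]
shift [0.1 1.4 0.2] turn y -0.07145216520924647 F [ 0.5 -4.9  1. ] [-0.92  -0.163  0.767] open 14.733103865577997
```

The selector is at its stop: torque is 0.77 N m and the pads have spread. I'll realign, release, lift and move away toward -y.

>>> {"op": "move_arm", "data": {
  "increments": [5, 0, 0, 0, 0, -0.03, 0, 5, 0, 0, 0, 0, -0.05, 0, 5, 0, 0, 0, 0, -0.05, 0, 60, 0, 0, 0, 0, -0.05, 0, 60, 0, 0, 0, 0, -0.05, 0, 60, 0, 0, 0, 0, -0.05, 0, 60, 0, 0, 0, 0, -0.05, 0, 60, 0, -10, 0, 0, -0.05, 0, 60, 0, -35, 0, 0, -0.05, 0, 60, 0, -65, 0, 0, -0.05, 0, 60, 0, -95, 0, 0, -0.05, 0, 60, 0, -125, 0, 0, -0.05, 0, 60, 0, -145, 0, 0, -0.05, 0, 60, 0, -150, 0, 0, -0.05, 0, 60, 0, -150, 0, 0, -0.05, 0]
}}

```text
clock: 20.4
tcp_pos: [587.6, -284.7, 202.7]
eef_rot: [0.662, -0.662, -0.249, 0.249]
wrist_force: [0.1, 0.3, -0.4]
opening: 60.1
```

Run:
```python
from h import *
rel(400,-480,203,0.72)
c=grab('side','side6'); crop('side6',205,230,375,384,4,'side6c')
```

```text
clk 20.4 tcp [ 587.6 -284.7  202.7] yaw 0.719 q [-0.469  0.449  1.552  0.     1.141 -1.188] ydir [-0.  0. -1.]
shift [-269.8   -0.3  -23.4] turn y -0.000995496808297247 F [ 0.1  0.3 -0.4] [-0.014 -0.157 -0.008] open 60.133918837387
```

View pics/side6c.png

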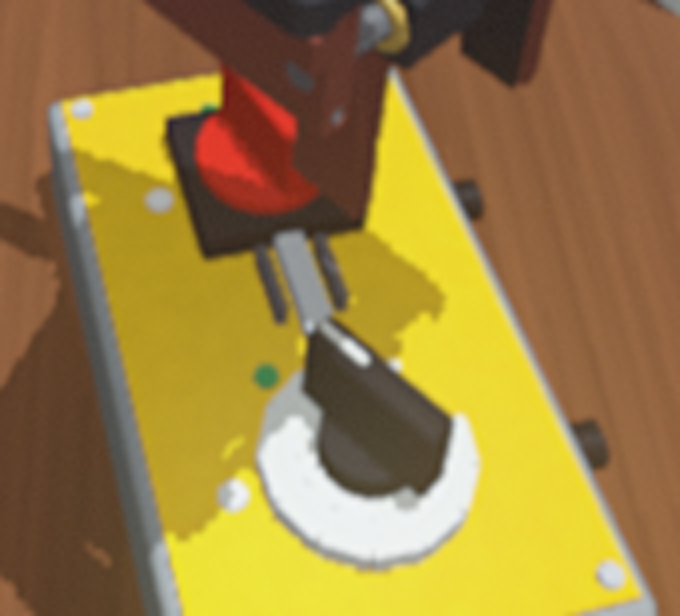

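Both handles look turned, though the gripper still hides part of the red one. I'll move clear for a last check.

>>> {"op": "move_arm", "data": {
  "increments": [60, -25, 0, -2, 0, 0, 0, 60, -65, 0, -5, 0, 0, 0, 60, -105, 0, -9, 0, 0, 0, 60, -145, 0, -12, 0, 0, 0, 60, -185, 0, -16, 0, 0, 0, 60, -225, 0, -19, 0, 0, 0, 60, -255, 0, -22, 0, 0, 0, 60, -270, 0, -23, 0, 0, 0, 60, -270, 0, -23, 0, 0, 0]
}}

```text
clock: 21.58
tcp_pos: [398.7, -480.3, 202.5]
eef_rot: [0.663, -0.662, -0.248, 0.248]
wrist_force: [-0.6, 0.2, 0.8]
opening: 59.9
```

Run:
```python
from h import *
grab('side','side7'); grab('top','top7')
crop('top7',275,130,410,228,5,'top7c')
a=cv2.imread('pics/top0.png')[160:235,140:215];b=cv2.imread('pics/top7.png')[160:235,140:215]
print('blue diff',cv2.absdiff(a,b).mean(),cv2.absdiff(a,b).max()); 
cv2.imwrite('pics/blue.png',cv2.resize(np.hstack([a,b]),None,fx=5,fy=5))
```

```text
blue diff 2.445037037037037 12
```

View pics/top7c.png

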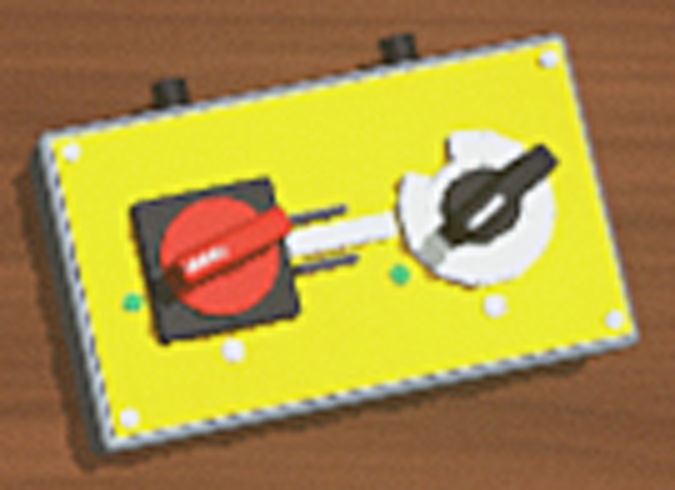

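View pics/blue.png

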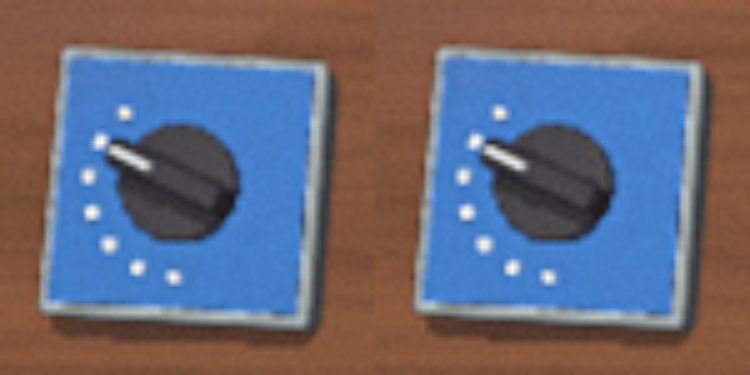

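View pics/side7.png

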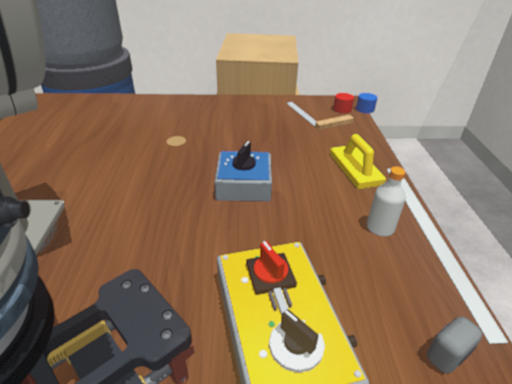

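Both white ends point at their green dots: red at crop (205,262), black at (440,245). The bolt is clear of the disc and the blue dial hasn't moved. I'll check the angles in numbers before handing in.

Run:
```python
from h import *
s=load('side7'); cv2.imwrite('pics/s7c.png',cv2.resize(s['img'][230:384,205:375],None,fx=4,fy=4,interpolation=cv2.INTER_CUBIC))
t=load('top7'); T=lambda a,b:px(t,275+(a+.5)/5-.5,130+(b+.5)/5-.5,zw=118)
for n,A,B in(('iso',(180,274),(287,217)),('sel',(443,240),(548,154))):
    d=T(*A)-T(*B); print(n,np.hypot(*d[:2]),((T(*A)+T(*B))/2).round(1),(-(np.arctan2(d[1],d[0])+2.9234))%(2*np.pi))
```

```text
iso 56.125049358264455 [ 559.3 -157.8  118. ] 1.280342344159255
sel 64.3464628412239 [ 584.6 -278.6  118. ] 1.094853727932815
```

View pics/s7c.png

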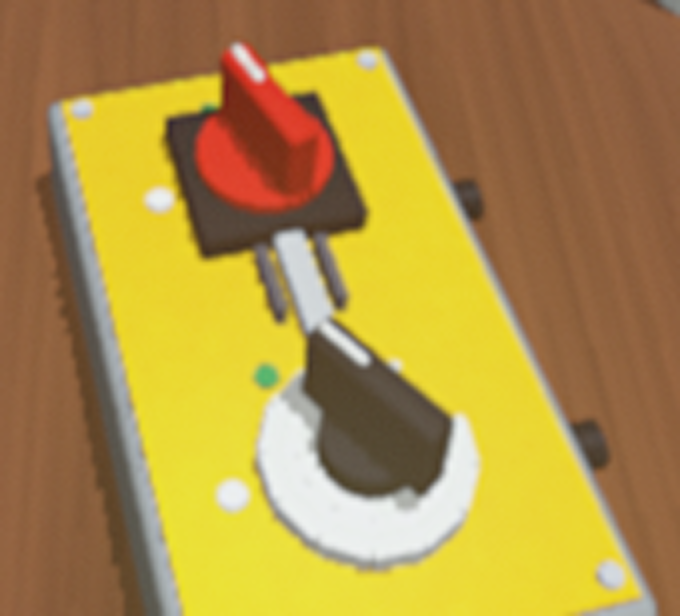

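Run:
```python
from h import *
s=load('side7'); S=lambda a,b:px(s,205+(a+.5)/4-.5,230+(b+.5)/4-.5,zw=118)
d=S(320,330)-S(446,424); print('sel',np.hypot(*d[:2]),(-(np.arctan2(d[1],d[0])+2.9234))%(2*np.pi))
print(read_state()['wrist_force'],finish_job())
```

```text
sel 50.81836371772572 0.9786736140490078
the job is handed in; nothing more can be done
[ 0.35858027 -0.04412542  0.36641507] None
```

Both handles on the yellow-topped box are turned clockwise to their stops, in the order asked, and I handed the job in at about 22 s with the arm clear. I turned the red isolator first, which drew the bolt out of the disc, then the black selector.

**Stops:** Each handle was turned until the torque rose to about 0.8 N m and the pads were pushed apart. I then eased off and let go.

**Isolator angle:** The last pictures gave 1.28 rad from the top camera. An earlier side view gave 1.32 rad. The nominal stop is 1.30 rad.

**Selector angle:** This is less certain. The two pictures gave 1.09 and 0.98 rad, on either side of the nominal 1.05 rad. My points on the bar were poor: its length came out at 64 and 51 mm, and the true length is 56 mm. For the selector I relied on the torque rise, which started at about 1.05 rad of gripper turn.

**Other checks:** The bolt is clear of the disc, and the blue-topped box's dial looks the same before and after.

**TCP height disagreed:** The real finger ends sat about 37 mm above the reported TCP position. My first grasp therefore closed above the red handle without touching it. I measured the offset in the side camera's depth image and lowered both grasps to match.

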